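# Wind the egg cooker's inner timer knob to the preset stop and start it

## Task

Get the eggs going: on the egg cooker's double dial, wind only the small inner knob clockwise until you feel it come to rest on its hidden stop, gently and without forcing the stop or shifting the outer ring, which keeps our preset. Leave the knob resting on the stop, then press the green start key all the way in and let it come back out. Leave everything else where it is.

Things in the scene. Friction and masses are not known exactly. Their poses are not given: they have to be found in the camera images.
- egg_cooker: off-white egg cooker, 185 (x) x 320 (y) mm, 60 mm high to its deck, fixed to the worktop; origin under its centre, x to its back, y to its left, z up. On its left a clear hood over six eggs (150 mm across, top 137 mm above the worktop); on its right the double dial (axis at x 12, y -100 mm) and in front of that the start key (x -62, y -100 mm)
- timer_knob: black fluted round inner knob of the double dial (wind-up timer), 30 mm across, grip 76 to 96 mm above the worktop, orange pointer along its own -x. Origin on the upright dial axis, 62 mm above the worktop. Winds clockwise seen from above, takes about 0.14 N m to turn, stays where it is left; it starts 0.6 to 2.5 rad before its stop
- knob_top (a point): centre of the inner knob's top face, on the dial axis, 96 mm above the worktop. The knob's stop is sprung: from first touch the torque grows by 2 N m per rad on top of plain turning. 0.05 to 0.14 N m more is a good firm rest; 0.22 N m more (9 N on the stop, 24 mm from the axis) is forcing it; at 0.40 N m more the ring is dragged along
- preset_ring: grey knurled outer ring of the double dial, 70 mm across, 12 mm high, its top 74 mm above the worktop, just under the knob's grip; same axis; origin on it, 62 mm above the worktop. Held by friction (0.40 N m); it must stay as set
- ring_index (a point): outer end of the orange line on the ring's top face, 33.5 mm from the axis, 74 mm above the worktop; turns with the ring. The stop for the inner knob is carried by the ring, out of sight under it: the knob meets it somewhere within 0.25 rad either side of where its pointer lines up with this line, so it must be felt
- start_key_top (a point): centre of the top of the round green start key, 20 mm across, when out 72 mm above the worktop (12 mm above the deck); 74 mm from the dial axis
- start_key (a joint): how far the start key is pressed down, m: 0 out, 0.005 fully in (takes 5 N); it springs back when let go
- mug_1: green and white mug, 78 mm across, 101 mm high; origin at the centre of its underside; leave it alone
- bowl_1: white bowl, 150 mm across, 67 mm high; origin at the centre of its underside; leave it alone
- mill_1: salt shaker with a grey top, 44 mm across, 90 mm high; origin at the centre of its underside; leave it alone

How it is judged:
By the outcome, as a careful person would: the job done as asked, in the order asked, and still so for the second after the job is handed in, with the robot touching nothing.
It also fails if it takes over 67 s, if anything falls off the work surface, if the arm or the gripper's body presses on something with over 40 N, if the wrist force passes 120 N, or if a joint passes its speed limit or range.

## Robot

A 6-joint arm with a two-finger parallel gripper is mounted at the origin on a cart in front of the work surface, level with it; the furniture and walls round the work are solid. World frame = base frame: x ahead of the robot, y to its left, z up, the work surface at z = 0. Lengths are in m, angles in degrees, forces in N, time in s.
With the tool pointing down it reaches from about 0.375 to 0.825 m from the base axis. Payload 5.5 kg.
Tool frame: the origin (TCP) lies at the very end of the fingers, on their centre line; the grasp point (between the pads) lies 19 mm behind it (grip_depth is the distance from the TCP to the grasp point, in m); z points along the fingers, x is the direction in which the jaws open and shut, and the axes are right-handed (so a half turn about z gives the same grasp; the last joint's range is limited). The gripper opens to 85 mm and grips with 20 to 120 N. Pads are 22 mm wide; open, the fingers measure 114 mm over their backs; the gripper's body (76 mm by 85 mm) begins 54 mm behind the grasp point. The pads swing forward as they close: fully open they stand 13 mm farther back than shut.
Start: joints at [-68.354, 17.962, -2.699, 69.339, 0, 90], TCP at [0.221, -0.558, 0.231] pointing down, gripper open.
Joint ranges: [-152.73, 152.73], [-39.44, 99.34], [-58.76, 71.6], [-118.89, 123.64], [-81.53, 83.1], [-180, 180]. Speed limits (degrees/s): [136.94, 136.94, 172.46, 180, 180, 180].

## Interface

Orientations are given as [roll, pitch, yaw] about the fixed x, y, z axes, in that order (R = Rz(yaw) Ry(pitch) Rx(roll)).
In Python, from rig import get_state, grab_frame, camera_model, finish_job, grip_depth gives the robot as it stands. The module is installed in compiled form; this text tells all that it offers.
- The arm moves only by the tool apply_moves, never from a script. Its argument "deltas" is a list of rows, each a list of 3 entries, a list of its own where there are three numbers: the shift along the tool's x, y, z in mm, then the turn, a rotation vector about the tool's x, y, z in degrees, then the opening, from 0 (shut) to 1 (fully open). In form: [[[dx, dy, dz], [rx, ry, rz], fingers], ...]. A call has 1 to 8 rows; each row shifts and turns the commanded pose from where the row before left it, along the tool's axes as they then stand; what a row does not reach is not made up. A row lasts 1/8 s, in which the tool goes at most 62.5 mm and 10.7 degrees, less where a joint would pass 70% of its speed; a pose out of reach is approached as far as the arm can. A call with a gripper value outside its range is refused whole. The fingers move at their own pace and stop on an object; "grip_force" is the grip in N (left out, the last holds). Time passes only in rows, so rows that do not move let the fingers close. It gives the time, the measured TCP pose, the force and the opening at its end, in the units of the state.
- get_state(): the state, without advancing time (a new reading comes with each control period).
- grab_frame(name): name is "side" or "top"; returns the picture (480x640x3 uint8, blue, green, red); there is no depth.
- camera_model(name): a dict with "fx", "fy", "cx", "cy" (pixels), "R" (3x3) and "t" (3): a world point X has camera coordinates R X + t. Camera axes: x right, y down, z forward; pixel columns grow to the right and rows downward; lengths in m; the calibration is good to about 2 mm. A picture is of the moment at which its call begins. camera_model takes no time and is no camera call.
- finish_job(): hands the job in, once; it reports no verdict.
The state is a dict: "time_s": time; "joint_pos": joint angles; "joint_vel": joint speeds; "joint_torque": joint torques, N m; "position": TCP position; "eef_rot": TCP orientation; "wrist_force": force on the tool from outside, world axes, zero at the start; "ft_torque": the same for the moment, N m; "finger_gap": finger opening in m.
Only numpy, scipy, OpenCV 4.12 (cv2) and the standard library are available. Lean on these libraries where they do the work, as an engineer would, in place of code of your own. Each camera call takes 0.05 s, during which the arm holds its last target. There are 200 camera calls.

## Working session

There is one attempt and no reset: what is moved stays moved. The work goes in short steps, Python scripts to look and compute and a tool call to move; the robot and the scene stay as the last step left them, time stands still between calls to the robot, and variables do not carry over. Pictures are saved under pics/ and viewed, about 8 in all and at most 12, crops included, and the job is handed in when it is done.

Besides the shell and the picture viewer there is one more tool, called after "Emit:" by a JSON object that holds its "api" and its "payload". apply_moves: Moves the arm, as the interface text tells. Its arguments: {"type":"object","properties":{"deltas":{"type":"array","items":{"type":"array"}},"grip_force":{"type":"number"}},"required":["deltas"]}

```bash
mkdir -p pics
python3 - <<'E'
from rig import *
import cv2
for n in("top","side"):
    cv2.imwrite(f"pics/{n}0.png",grab_frame(n)); m=camera_model(n); print(n,m)
print(get_state(), grip_depth)
E
```

```text
top {'fx': 583.7231520392144, 'fy': 583.7231520392144, 'cx': 310.7202497381674, 'cy': 241.3394884218763, 'R': array([[-0.02644124, -0.99960103, -0.0099317 ],
       [-0.99049487,  0.02753934, -0.1347646 ],
       [ 0.13498435,  0.00627395, -0.99082787]]), 't': array([-0.01027898,  0.48823585,  1.37271676])}
side {'fx': 550.4447406314459, 'fy': 550.4447406314459, 'cx': 314.4059716203397, 'cy': 237.01839956347524, 'R': array([[ 9.79621600e-01, -2.00851340e-01, -5.10687347e-04],
       [-1.10499604e-01, -5.36818145e-01, -8.36430581e-01],
       [ 1.67724057e-01,  8.19441895e-01, -5.48072643e-01]]), 't': array([-0.46929669,  0.10304526,  1.5830917 ])}
{'time_s': 0.1, 'joint_pos': array([-6.83523838e+01,  1.79994062e+01, -2.74975522e+00,  6.93389355e+01,
        6.10127964e-04,  8.99999906e+01]), 'joint_vel': array([ 0.04838274, -0.00705248,  0.1259302 ,  0.02562659,  0.06581594,
        0.06631777]), 'joint_torque': array([-8.63485343e-05, -5.40766311e+01,  3.40540838e+01,  1.12053394e-02,
        8.22079028e-05,  3.65344022e-06]), 'position': array([ 0.22114808, -0.55719337,  0.23051883]), 'eef_rot': array([-1.79999390e+02,  8.80969230e-02, -6.83523744e+01]), 'wrist_force': array([-0.38027614,  0.01910071,  0.03831559]), 'ft_torque': array([ 0.03722106,  0.05085082, -0.02278729]), 'finger_gap': 0.08530651150557944} 0.0187
```

View pics/top0.png

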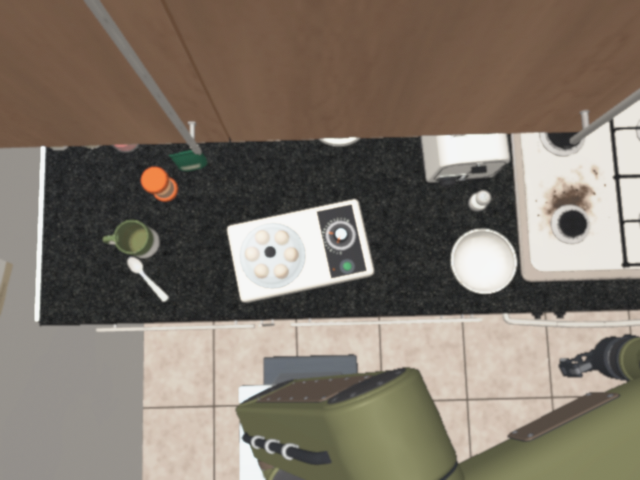

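View pics/side0.png

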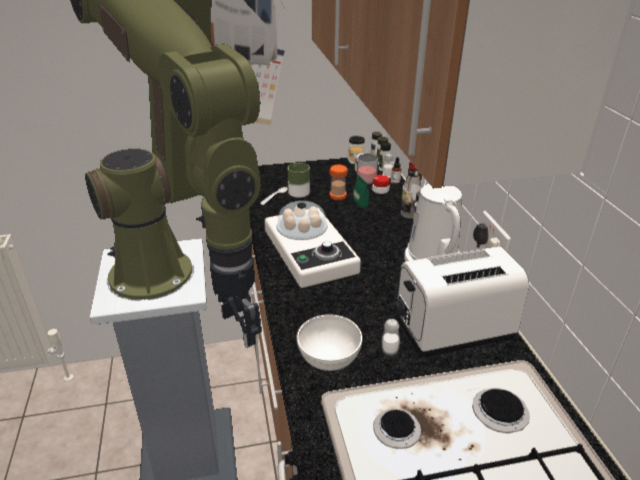

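The top view shows the cooker with its dial near (341,235) and the key near (347,267). In the side view the dial is near (327,250) and the key near (303,258). I'll zoom in on both.

```bash
cat > h.py <<'E'
import numpy as np, cv2
from rig import *
def px(n,X):
    m=camera_model(n); c=np.atleast_2d(X)@m["R"].T+m["t"]
    return np.c_[m["fx"]*c[:,0]/c[:,2]+m["cx"], m["fy"]*c[:,1]/c[:,2]+m["cy"]]
def ray(n,u,v,z):
    m=camera_model(n); C=-m["R"].T@m["t"]; d=m["R"].T@[(u-m["cx"])/m["fx"],(v-m["cy"])/m["fy"],1]
    return C+d*(z-C[2])/d[2]
def crop(n,f,x0,y0,w,h,s): return cv2.resize(f[y0:y0+h,x0:x0+w],None,fx=s,fy=s,interpolation=cv2.INTER_CUBIC)
E
python3 - <<'E'
from h import *
t=cv2.imread("pics/top0.png"); s=cv2.imread("pics/side0.png")
a=crop("t",t,305,195,75,90,6); b=crop("s",s,285,225,75,60,4)
c=np.zeros((540,760,3),np.uint8); c[:,:450]=a; c[:240,455:755]=b; cv2.imwrite("pics/z0.png",c)
E
```

```text
(no output)
```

View pics/z0.png

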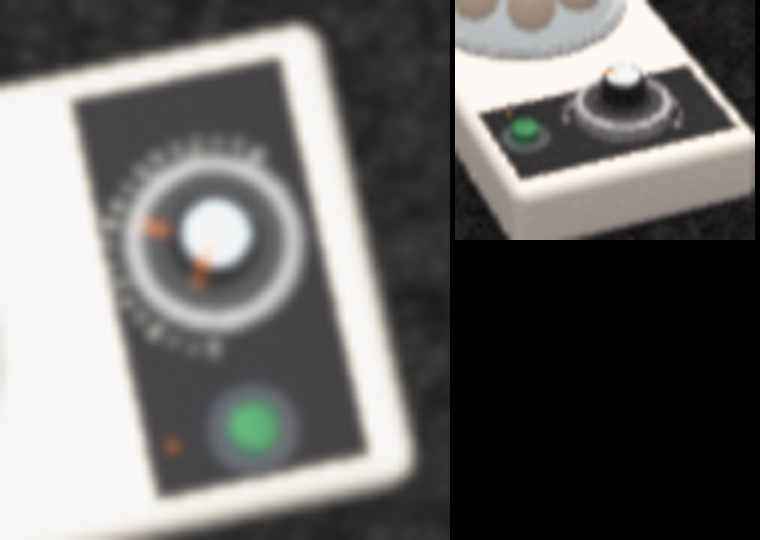

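Run:
```python
from h import *
f=lambda x,y:(305+(x+.5)/6-.5,195+(y+.5)/6-.5)
g=lambda x,y:(285+(x-455+.5)/4-.5,225+(y+.5)/4-.5)
for n,p,z in(("ring",f(214,242),.074),("knobtop",f(215,233),.096),("key",f(253,426),.072),("idx",f(157,228),.074),("ptr_far",f(196,287),.09)): print(n,ray("top",*p,z).round(4))
for n,p,z in(("key",g(525,128),.072),("knobtop",g(626,75),.096),("ring",g(625,102),.074)): print("side",n,ray("side",*p,z).round(4))
# refine by colour segmentation
t=cv2.imread("pics/top0.png").astype(int); s=cv2.imread("pics/side0.png").astype(int)
def cen(im,x0,y0,x1,y1,w):
    r=im[y0:y1,x0:x1]; W=w(r).clip(0); yy,xx=np.mgrid[y0:y1,x0:x1]; return (xx*W).sum()/W.sum(),(yy*W).sum()/W.sum()
gr=lambda r:r[...,1]-r[...,2]-30
wh=lambda r:r.min(-1)-150
for n,im,kb,wb in(("top",t,(338,257,356,275),(333,226,348,241)),("side",s,(295,250,312,264),(318,236,336,249))):
    a=cen(im,*kb,gr); b=cen(im,*wb,wh); print(n,a,ray(n,*a,.072).round(4),b,ray(n,*b,.096).round(4))
```

```text
ring [ 0.4954 -0.0932  0.074 ]
knobtop [ 0.4957 -0.0927  0.096 ]
key [ 0.4232 -0.106   0.072 ]
idx [ 0.5016 -0.0712  0.074 ]
ptr_far [ 0.4758 -0.085   0.09  ]
side key [ 0.4221 -0.1084  0.072 ]
side knobtop [ 0.497 -0.093  0.096]
side ring [ 0.4963 -0.0942  0.074 ]
top (np.float64(346.78843441466853), np.float64(265.70098730606486)) [ 0.423  -0.1061  0.072 ] (np.float64(340.59121002958165), np.float64(233.23031412875054)) [ 0.4961 -0.0932  0.096 ]
side (np.float64(302.0623608017817), np.float64(256.7650334075724)) [ 0.4218 -0.109   0.072 ] (np.float64(326.150867432838), np.float64(239.7984042163824)) [ 0.4976 -0.0747  0.096 ]
```

Emit:
{"api": "apply_moves", "payload": {"deltas": [[[-30,-39,0],[0,0,0],0.55],[[-30,-39,0],[0,0,0],0.55],[[-30,-39,0],[0,0,0],0.55],[[-30,-39,0],[0,0,0],0.55],[[-30,-39,0],[0,0,0],0.55],[[-30,-39,0],[0,0,0],0.55],[[-30,-39,0],[0,0,0],0.55],[[-30,-39,0],[0,0,0],0.55]], "grip_force": 40}}

```text
time_s: 1.1
position: [0.4232, -0.218, 0.2311]
eef_rot: [180.0, 0.0, -68.4]
wrist_force: [1.3, 0.4, -0.4]
finger_gap: 0.0473
```

Emit:
{"api": "apply_moves", "payload": {"deltas": [[[0,0,0],[0,0,-10],0.55],[[0,0,0],[0,0,-10],0.55],[[0,0,0],[0,0,-10],0.55],[[0,0,0],[0,0,-10],0.55],[[0,0,0],[0,0,-10],0.55],[[0,0,0],[0,0,-10],0.55],[[0,0,0],[0,0,-10],0.55],[[0,0,0],[0,0,-10],0.55]]}}

```text
time_s: 2.1
position: [0.4225, -0.2194, 0.2309]
eef_rot: [-180.0, 0.0, 12.0]
wrist_force: [-0.4, -0.1, 0.4]
finger_gap: 0.0466
```

Emit:
{"api": "apply_moves", "payload": {"deltas": [[[0,0,0],[0,0,-10],0.55],[[0,0,0],[0,0,-10],0.55],[[0,0,0],[0,0,-8],0.55],[[0,0,0],[0,0,0],0.55]]}}

```text
time_s: 2.6
position: [0.4225, -0.2194, 0.231]
eef_rot: [-180.0, 0.0, 39.6]
wrist_force: [0.4, 1.0, 0.3]
finger_gap: 0.0473
```

Emit:
{"api": "apply_moves", "payload": {"deltas": [[[34.3,-12.6,0],[0,0,0],0.55],[[34.3,-12.6,0],[0,0,0],0.55],[[34.3,-12.7,0],[0,0,0],0.55],[[34.3,-12.7,0],[0,0,0],0.55],[[0,0,40],[0,0,0],0.55],[[0,0,40],[0,0,0],0.55],[[0,0,36],[0,0,0],0.55],[[0,0,0],[0,0,0],0.55]]}}

```text
time_s: 3.6
position: [0.4934, -0.0924, 0.1128]
eef_rot: [-179.7, 0.2, 39.5]
wrist_force: [-0.5, -0.3, 0.1]
finger_gap: 0.0468
```

Run:
```python
from h import *
s=grab_frame("side"); t=grab_frame("top")
c=np.zeros((480,790,3),np.uint8); c[:,:390]=crop("s",s,295,200,65,80,6); c[:,400:790]=crop("t",t,310,195,65,80,6); cv2.imwrite("pics/z1.png",c)
S=get_state(); print({k:S[k] for k in("joint_pos","position","wrist_force","ft_torque","finger_gap")})
```

```text
{'joint_pos': array([-1.06192303e+01,  1.23778881e+01, -2.58454109e+01,  5.17762541e+01,
        1.08576467e-03,  3.98091087e+01]), 'position': array([ 0.49638289, -0.0930616 ,  0.11601039]), 'wrist_force': array([0.03127608, 0.72693362, 0.05404804]), 'ft_torque': array([-0.02232328, -0.06585073, -0.01126905]), 'finger_gap': 0.046741982376177}
```

View pics/z1.png

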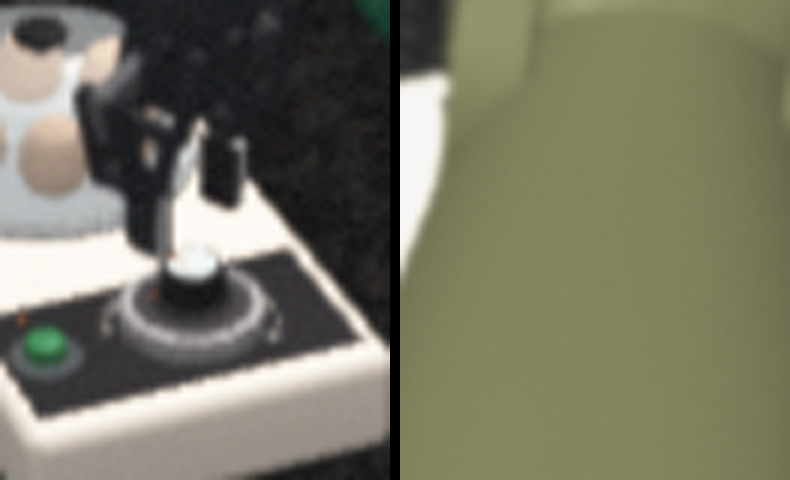

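The side view shows the fingers straddling the knob, with its top at about (327,243.6), which matches my estimate. The arm hides the top view. I'll descend and grip.

Emit:
{"api": "apply_moves", "payload": {"deltas": [[[0,0,12],[0,0,0],0.55],[[0,0,12],[0,0,0],0.55],[[0,0,7],[0,0,0],0.55],[[0,0,3],[0,0,0],0.55],[[0,0,2],[0,0,0],0.55],[[0,0,0],[0,0,0],0.55],[[0,0,0],[0,0,0],0.55]]}}

```text
time_s: 4.58
position: [0.4964, -0.0931, 0.0795]
eef_rot: [180.0, -0.0, 39.6]
wrist_force: [-0.1, 0.4, 0.5]
finger_gap: 0.0468
```

```bash
cat > st.py <<'E'
from h import *
S=get_state()
for k in("time_s","position","eef_rot","wrist_force","ft_torque","finger_gap","joint_torque"): print(k,np.round(S[k],4))
E
python3 st.py
```

```text
time_s 4.575
position [ 0.4964 -0.0931  0.0795]
eef_rot [ 1.799807e+02 -1.620000e-02  3.964200e+01]
wrist_force [-0.0986  0.3893  0.5261]
ft_torque [ 0.0227 -0.0041 -0.0002]
finger_gap 0.0468
joint_torque [-1.00000e-03 -4.50591e+01  2.88978e+01  1.70000e-03 -2.00000e-04
  1.00000e-04]
```

Emit:
{"api": "apply_moves", "payload": {"deltas": [[[0,0,0],[0,0,0],0.45],[[0,0,0],[0,0,0],0.4],[[0,0,0],[0,0,0],0.36],[[0,0,0],[0,0,0],0.3],[[0,0,0],[0,0,0],0.2],[[0,0,0],[0,0,0],0.2],[[0,0,0],[0,0,0],0.2],[[0,0,0],[0,0,0],0.2]], "grip_force": 35}}

```text
time_s: 5.58
position: [0.4975, -0.0922, 0.08]
eef_rot: [180.0, -0.2, 39.7]
wrist_force: [2.8, 3.6, 2.1]
finger_gap: 0.0286
```

```bash
python3 st.py
```

```text
time_s 5.575
position [ 0.4975 -0.0922  0.08  ]
eef_rot [179.987   -0.1825  39.6823]
wrist_force [2.815  3.6243 2.069 ]
ft_torque [ 0.9105 -0.5676 -0.0299]
finger_gap 0.0286
joint_torque [-2.43530e+00 -4.34595e+01  2.66609e+01  8.52600e-01 -1.55260e+00
 -6.50000e-03]
```

Emit:
{"api": "apply_moves", "payload": {"deltas": [[[1.4,0,0],[0,0,0],0.2],[[0,0,0],[0,0,0],0.2],[[0,0,0],[0,0,3],0.2],[[0,0,0],[0,0,4],0.2],[[0,0,0],[0,0,4],0.2],[[0,0,0],[0,0,4],0.2],[[0,0,0],[0,0,0],0.2],[[0,0,0],[0,0,0],0.2]]}}

```text
time_s: 6.58
position: [0.4975, -0.0922, 0.0799]
eef_rot: [180.0, -0.0, 24.6]
wrist_force: [-0.6, 2.2, 6.1]
finger_gap: 0.0284
```

```bash
python3 st.py
```

```text
time_s 6.575
position [ 0.4975 -0.0922  0.0799]
eef_rot [ 1.799731e+02 -2.510000e-02  2.463040e+01]
wrist_force [-0.6023  2.2344  6.1334]
ft_torque [ 0.4659  0.1353 -0.1237]
finger_gap 0.0284
joint_torque [ -0.8    -42.114   27.1476  -0.4005  -0.5847  -0.1022]
```

Emit:
{"api": "apply_moves", "payload": {"deltas": [[[0,0,0],[0,0,4],0.2],[[0,0,0],[0,0,4],0.2],[[0,0,0],[0,0,4],0.2],[[0,0,0],[0,0,4],0.2],[[0,0,0],[0,0,3],0.2],[[0,0,0],[0,0,3],0.2],[[0,0,0],[0,0,2],0.2],[[0,0,0],[0,0,1],0.2]]}}

```text
time_s: 7.58
position: [0.4972, -0.0922, 0.0799]
eef_rot: [180.0, -0.0, -0.4]
wrist_force: [-1.1, 1.7, 6.4]
finger_gap: 0.0282
```

```bash
python3 st.py
python3 - <<'E'
from h import *
s=grab_frame("side"); cv2.imwrite("pics/z2.png",crop("s",s,295,220,70,60,8))
E
```

```text
time_s 7.575
position [ 0.4972 -0.0922  0.0799]
eef_rot [ 1.799713e+02 -8.800000e-03 -3.771000e-01]
wrist_force [-1.0894  1.6502  6.3779]
ft_torque [0.3722 0.2843 0.1698]
finger_gap 0.0282
joint_torque [-8.36900e-01 -4.18478e+01  2.73519e+01 -7.36900e-01 -4.47700e-01
  4.16000e-02]
```

View pics/z2.png

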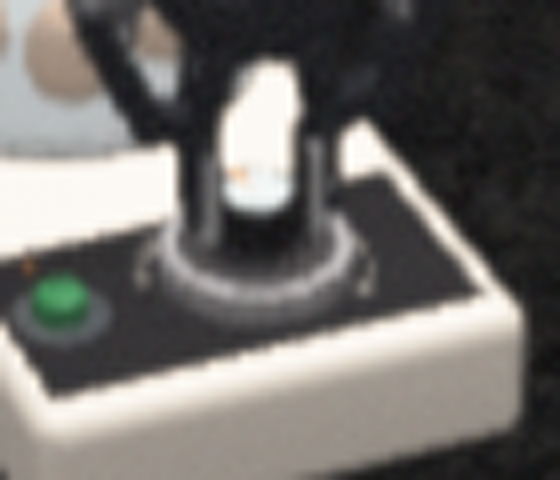

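```bash
cat > av.py <<'E'
from h import *
a=[];j=[]
for i in range(4):
    S=get_state(); a.append(np.r_[S["ft_torque"],S["wrist_force"]]); j.append(S["joint_torque"][5]); y=S["eef_rot"][2]; grab_frame("side")
a=np.array(a); print("tz",a[:,2].round(3),"mean",a.mean(0).round(3),"yaw",round(y,2),"gap",S["finger_gap"],"t",S["time_s"],"j6",np.round(j,3))
E
python3 av.py
```

```text
tz [0.06  0.008 0.05  0.015] mean [ 0.364  0.306  0.033 -1.311  1.619  7.691] yaw -0.35 gap 0.02854842686853414 t 7.775 j6 [0.127 0.134 0.069 0.054]
```

Emit:
{"api": "apply_moves", "payload": {"deltas": [[[0,0,0],[0,0,2],0.2],[[0,0,0],[0,0,2],0.2],[[0,0,0],[0,0,2],0.2],[[0,0,0],[0,0,2],0.2],[[0,0,0],[0,0,1],0.2],[[0,0,0],[0,0,1],0.2],[[0,0,0],[0,0,0.5],0.2],[[0,0,0],[0,0,0.5],0.2]]}}

```text
time_s: 8.82
position: [0.4971, -0.0922, 0.0799]
eef_rot: [180.0, -0.0, -11.4]
wrist_force: [-2.2, 2.3, 6.6]
finger_gap: 0.0285
```

```bash
python3 av.py
```

```text
tz [0.143 0.066 0.074 0.087] mean [ 0.367  0.382  0.092 -1.878  1.808  7.323] yaw -11.35 gap 0.028219248551700903 t 8.975 j6 [0.069 0.127 0.114 0.085]
```

Emit:
{"api": "apply_moves", "payload": {"deltas": [[[0,0,0],[0,0,0.6],0.2],[[0,0,0],[0,0,0.6],0.2],[[0,0,0],[0,0,0.6],0.2],[[0,0,0],[0,0,0.6],0.2],[[0,0,0],[0,0,0.6],0.2],[[0,0,0],[0,0,0.6],0.2]]}}

```text
time_s: 9.78
position: [0.4971, -0.0922, 0.0799]
eef_rot: [180.0, 0.0, -15.0]
wrist_force: [-1.4, 1.4, 7.9]
finger_gap: 0.0283
```

```bash
python3 av.py
```

```text
tz [0.161 0.044 0.06  0.076] mean [ 0.368  0.389  0.085 -1.395  1.733  7.974] yaw -14.95 gap 0.028449238885689156 t 9.925 j6 [0.055 0.124 0.112 0.076]
```

Emit:
{"api": "apply_moves", "payload": {"deltas": [[[0,0,0],[0,0,0.6],0.2],[[0,0,0],[0,0,0.6],0.2],[[0,0,0],[0,0,0.6],0.2],[[0,0,0],[0,0,0.6],0.2],[[0,0,0],[0,0,0.6],0.2],[[0,0,0],[0,0,0.6],0.2]]}}

```text
time_s: 10.72
position: [0.497, -0.0922, 0.0799]
eef_rot: [180.0, 0.0, -18.6]
wrist_force: [-0.6, 1.8, 7.2]
finger_gap: 0.0287
```

```bash
python3 av.py
```

```text
tz [0.206 0.066 0.048 0.021] mean [ 0.346  0.419  0.085 -1.637  1.711  7.799] yaw -18.55 gap 0.028779315776575456 t 10.875 j6 [0.055 0.124 0.109 0.074]
```

Emit:
{"api": "apply_moves", "payload": {"deltas": [[[0,0,0],[0,0,0.6],0.2],[[0,0,0],[0,0,0.6],0.2],[[0,0,0],[0,0,0.6],0.2],[[0,0,0],[0,0,0.6],0.2],[[0,0,0],[0,0,0.6],0.2],[[0,0,0],[0,0,0.6],0.2]]}}

```text
time_s: 11.68
position: [0.497, -0.0922, 0.08]
eef_rot: [180.0, 0.0, -22.2]
wrist_force: [-1.8, 1.0, 8.9]
finger_gap: 0.0288
```

```bash
python3 av.py
```

```text
tz [0.122 0.134 0.063 0.089] mean [ 0.405  0.425  0.102 -2.415  1.504  8.067] yaw -22.14 gap 0.028515352807752817 t 11.825 j6 [0.055 0.124 0.109 0.074]
```

Emit:
{"api": "apply_moves", "payload": {"deltas": [[[0,0,0],[0,0,0.6],0.2],[[0,0,0],[0,0,0.6],0.2],[[0,0,0],[0,0,0.6],0.2],[[0,0,0],[0,0,0.6],0.2],[[0,0,0],[0,0,0.6],0.2],[[0,0,0],[0,0,0.6],0.2]]}}

```text
time_s: 12.62
position: [0.497, -0.0922, 0.0799]
eef_rot: [180.0, 0.0, -25.8]
wrist_force: [-1.9, 1.8, 8.4]
finger_gap: 0.0282
```

```bash
python3 av.py
```

```text
tz [0.146 0.169 0.096 0.037] mean [ 0.404  0.433  0.112 -1.981  2.089  8.192] yaw -25.74 gap 0.028731011967032004 t 12.775 j6 [0.055 0.124 0.109 0.074]
```

Emit:
{"api": "apply_moves", "payload": {"deltas": [[[0,0,0],[0,0,0.6],0.2],[[0,0,0],[0,0,0.6],0.2],[[0,0,0],[0,0,0.6],0.2],[[0,0,0],[0,0,0.6],0.2],[[0,0,0],[0,0,0.6],0.2],[[0,0,0],[0,0,0.6],0.2]]}}

```text
time_s: 13.58
position: [0.4969, -0.0922, 0.0799]
eef_rot: [180.0, 0.0, -29.4]
wrist_force: [-2.3, 1.2, 7.8]
finger_gap: 0.0287
```

```bash
python3 av.py
```

```text
tz [0.225 0.124 0.12  0.102] mean [ 0.407  0.495  0.143 -1.939  1.717  8.342] yaw -29.34 gap 0.028799012952730386 t 13.725 j6 [0.085 0.156 0.138 0.103]
```

The clean joint-6 torque pattern has shifted up by 0.03 N m, so the knob touched the stop about 0.9° ago. It needs about 1.8° more.

Emit:
{"api": "apply_moves", "payload": {"deltas": [[[0,0,0],[0,0,0.6],0.2],[[0,0,0],[0,0,0.6],0.2],[[0,0,0],[0,0,0.6],0.2]]}}

```text
time_s: 14.15
position: [0.4969, -0.0921, 0.0799]
eef_rot: [180.0, 0.0, -31.2]
wrist_force: [-1.8, 2.1, 8.3]
finger_gap: 0.0288
```

```bash
python3 av.py
```

```text
tz [0.15  0.131 0.142 0.068] mean [ 0.421  0.497  0.123 -2.007  1.654  8.537] yaw -31.14 gap 0.02809289536073473 t 14.3 j6 [0.127 0.198 0.18  0.144]
```

Emit:
{"api": "apply_moves", "payload": {"deltas": [[[0,0,0],[0,0,0.35],0.2],[[0,0,0],[0,0,0.35],0.2]]}}

```text
time_s: 14.6
position: [0.4969, -0.0922, 0.0799]
eef_rot: [180.0, 0.0, -31.8]
wrist_force: [-2.9, 2.3, 8.8]
finger_gap: 0.0285
```

```bash
python3 av.py; python3 av.py
```

```text
tz [0.224 0.175 0.156 0.197] mean [ 0.423  0.512  0.188 -2.534  2.156  8.402] yaw -31.83 gap 0.02886592212991159 t 14.75 j6 [0.179 0.221 0.194 0.169]
tz [0.169 0.119 0.153 0.171] mean [ 0.428  0.468  0.153 -2.469  2.073  8.41 ] yaw -31.84 gap 0.028253168408738757 t 14.95 j6 [0.166 0.166 0.166 0.166]
```

Emit:
{"api": "apply_moves", "payload": {"deltas": [[[0,0,0],[0,0,0],0.36],[[0,0,0],[0,0,0],0.4],[[0,0,0],[0,0,0],0.45],[[0,0,0],[0,0,0],0.52],[[0,0,0],[0,0,0],0.55],[[0,0,-15],[0,0,0],0.55],[[0,0,-30],[0,0,0],0.55],[[0,0,-40],[0,0,0],0.55]], "grip_force": 20}}

```text
time_s: 16.0
position: [0.4967, -0.092, 0.1655]
eef_rot: [180.0, 0.1, -31.9]
wrist_force: [-0.1, 0.0, 0.1]
finger_gap: 0.0469
```

```bash
python3 av.py; python3 st.py|head -3
```

```text
tz [ 0.047 -0.072  0.03   0.011] mean [-0.004 -0.058  0.004  0.669  0.089  0.891] yaw -31.85 gap 0.04685504917778667 t 16.15 j6 [ 0.  0. -0. -0.]
time_s 16.2
position [ 0.4982 -0.0923  0.1659]
eef_rot [-1.799426e+02 -1.567000e-01 -3.185530e+01]
```

Emit:
{"api": "apply_moves", "payload": {"deltas": [[[-14,12.7,0],[0,0,0],0],[[-14,12.7,0],[0,0,0],0],[[-14,12.7,0],[0,0,0],0],[[-13.5,12.7,0],[0,0,0],0],[[0,0,30],[0,0,0],0],[[0,0,30],[0,0,0],0],[[0,0,15],[0,0,0],0],[[0,0,0],[0,0,0],0]]}}

```text
time_s: 17.2
position: [0.4222, -0.1059, 0.0887]
eef_rot: [180.0, 0.1, -31.9]
wrist_force: [-0.6, 0.1, 0.6]
finger_gap: -0.0001
```

```bash
python3 - <<'E'
from h import *
s=grab_frame("side"); t=grab_frame("top")
c=np.zeros((480,790,3),np.uint8); c[:,:390]=crop("s",s,295,200,65,80,6); c[:,400:790]=crop("t",t,310,195,65,80,6); cv2.imwrite("pics/z3.png",c)
E
python3 st.py
```

```text
time_s 17.3
position [ 0.4237 -0.1062  0.09  ]
eef_rot [-1.799862e+02 -4.140000e-02 -3.185500e+01]
wrist_force [ 0.8839 -0.5639  0.1859]
ft_torque [-0.0199  0.035   0.0118]
finger_gap 0.0001
joint_torque [-4.25000e-02 -3.61291e+01  2.81285e+01  3.18000e-02 -1.50000e-03
 -1.50000e-03]
```

View pics/z3.png

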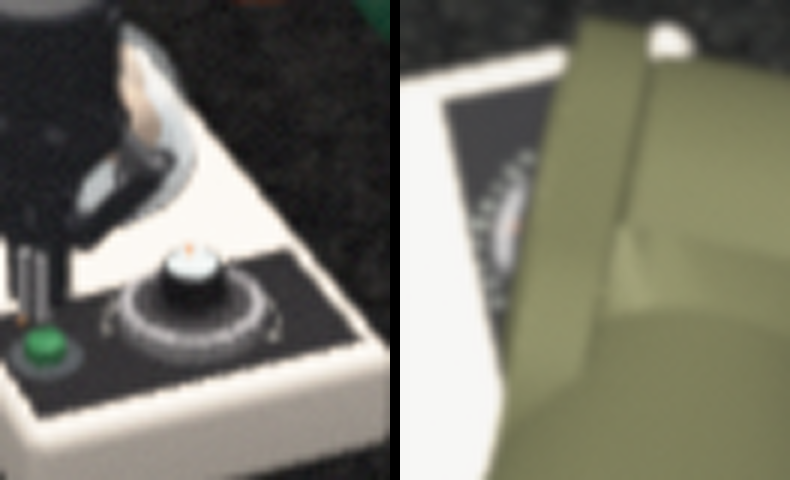

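The side view shows the closed fingers directly above the green key at about (302.5,257.5). The knob is free, with its pointer facing the back. Next I'll press the key.

Emit:
{"api": "apply_moves", "payload": {"deltas": [[[0,0,8],[0,0,0],0],[[0,0,7],[0,0,0],0],[[0,0,3],[0,0,0],0],[[0,0,2],[0,0,0],0],[[0,0,2],[0,0,0],0],[[0,0,1],[0,0,0],0],[[0,0,0],[0,0,0],0],[[0,0,0],[0,0,0],0]]}}

```text
time_s: 18.3
position: [0.4231, -0.1059, 0.0669]
eef_rot: [180.0, 0.0, -31.9]
wrist_force: [-4.1, 1.6, 9.9]
finger_gap: 0.0
```

```bash
python3 st.py | sed -n 2,5p
```

```text
position [ 0.4231 -0.1059  0.0669]
eef_rot [ 1.799988e+02  2.100000e-03 -3.185440e+01]
wrist_force [-4.0876  1.5749  9.935 ]
ft_torque [ 0.3014  0.913  -0.0022]
```

Emit:
{"api": "apply_moves", "payload": {"deltas": [[[0,0,1],[0,0,0],0],[[0,0,0],[0,0,0],0],[[0,0,0],[0,0,0],0]]}}

```text
time_s: 18.68
position: [0.4232, -0.106, 0.0667]
eef_rot: [-180.0, -0.0, -31.9]
wrist_force: [-7.5, 1.8, 20.8]
finger_gap: -0.0002
```

Emit:
{"api": "apply_moves", "payload": {"deltas": [[[0,0,-3],[0,0,0],0],[[0,0,-6],[0,0,0],0],[[0,0,-30],[0,0,0],0],[[0,0,-50],[0,0,0],0],[[0,0,-50],[0,0,0],0],[[0,0,0],[0,0,0],0]]}}

```text
time_s: 19.42
position: [0.4263, -0.1068, 0.2082]
eef_rot: [-179.9, -0.4, -31.9]
wrist_force: [0.1, 0.5, 0.3]
finger_gap: 0.0001
```

Emit:
{"api": "apply_moves", "payload": {"deltas": [[[25,45,0],[0,0,0],0],[[25,45,0],[0,0,0],0],[[25,45,0],[0,0,0],0],[[25,45,0],[0,0,0],0],[[25,45,0],[0,0,0],0],[[0,0,0],[0,0,0],0],[[0,0,0],[0,0,0],0]]}}

```text
time_s: 20.3
position: [0.4101, -0.3623, 0.203]
eef_rot: [-180.0, 0.1, -31.9]
wrist_force: [-0.2, 0.3, 0.2]
finger_gap: 0.0002
```

Run:
```python
from h import *
t=grab_frame("top"); s=grab_frame("side"); print(get_state()["position"])
a=crop("t",t,305,195,75,90,6); b=crop("s",s,285,225,75,60,4)
c=np.zeros((540,760,3),np.uint8); c[:,:450]=a; c[:240,455:755]=b; cv2.imwrite("pics/z4.png",c)
```

```text
[ 0.41051319 -0.36180955  0.20371193]
```

View pics/z4.png

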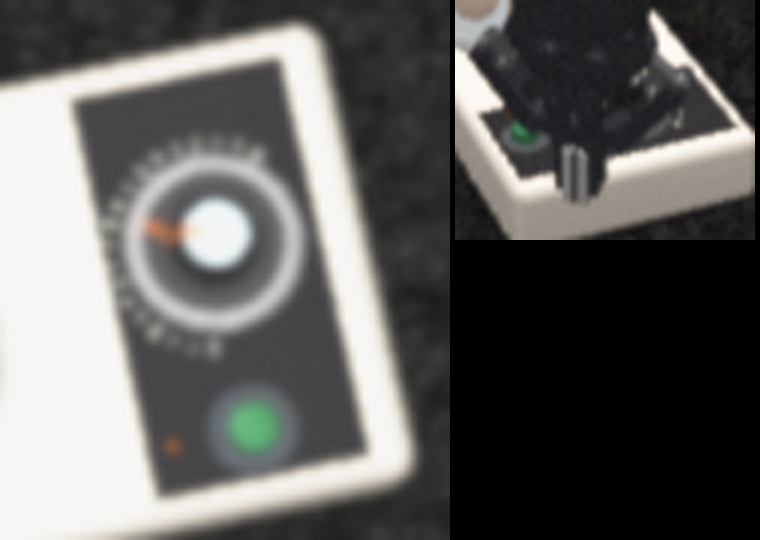

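The top view shows the ring line unmoved at crop (155,228), with the pointer now close to lined up with it. The key is back out at (253,426).

```bash
python3 -c "from rig import finish_job; print(finish_job())"
```

```text
the job is handed in; nothing more can be done
None
```

The inner knob is resting on its stop, the start key has been pressed and released, and the job is handed in at about 20 s of the 67 s allowed.

- **Knob:** I turned it about 71° clockwise. The joint-6 torque pattern was identical on each step, then rose by 0.03 N m at first touch. I went on to an estimated 0.09 N m past plain turning (good band 0.05 to 0.14) and let go gently.
- **Start key:** it went down to 67 mm above the worktop, which is fully in. On 1 mm of extra push it did not move further while the force rose from 10 to 21 N. I then lifted off.
- **Last picture:** the ring's orange line is where it was, with the knob pointer lined up close to it. The key is out and the arm is clear.

Two checks were less clean. The wrist torque readings were noisy (about 0.03 to 0.05 N m), so the stop estimate rests on the joint-6 torque. On the first 1.8° step after touch that torque rose only 0.04 N m, where the stop's stiffness predicts 0.06, probably from give in the grip. Going by angle instead, the knob would be at most about 0.12 N m past plain turning, still inside the band.

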